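# Make up two grinding-wheel packs on their arbor stands

## Task

Make up the two wheel packs for the grinder. On the arbor with the blue plate put the dark wheel first and the brass collar on top of it; on the arbor with the yellow plate put the green spacer first, then the white wheel, then the red collar on top. Seat every part flat over the pin, let go of everything, and leave the knife, the whetstone and the violet tin where they lie.

Things in the scene. Friction and masses are not known exactly. Their poses are not given: they have to be found in the camera images.
- dark_wheel: Near-black coarse grinding wheel with a thin brass ring round its hole: flat round ring, 60 mm outer diameter, 16 mm high, with a 20 mm through hole; lying flat on the bench at the start, its hole upright; origin at the centre of its underside (at the hole's axis), z up. Loose, about 100 g; grip it across its outside.
- white_wheel: Off-white fine grinding wheel with a thin blue ring round its hole: flat round ring, 52 mm outer diameter, 14 mm high, with a 20 mm through hole; lying flat on the bench at the start, its hole upright; origin at the centre of its underside (at the hole's axis), z up. Loose, about 60 g; grip it across its outside.
- spacer: Plain green anodised spacer ring: flat round ring, 44 mm outer diameter, 12 mm high, with a 20 mm through hole; lying flat on the bench at the start, its hole upright; origin at the centre of its underside (at the hole's axis), z up. Loose, about 40 g; grip it across its outside.
- brass_collar: Yellow-gold brass locking collar with a tiny dark screw head in its side: flat round ring, 36 mm outer diameter, 16 mm high, with a 20 mm through hole; lying flat on the bench at the start, its hole upright; origin at the centre of its underside (at the hole's axis), z up. Loose, about 90 g; grip it across its outside.
- red_collar: Red locking collar with a tiny dark screw head in its side: flat round ring, 36 mm outer diameter, 16 mm high, with a 20 mm through hole; lying flat on the bench at the start, its hole upright; origin at the centre of its underside (at the hole's axis), z up. Loose, about 35 g; grip it across its outside.
- blue_arbor: Blue arbor stand, fixed to the bench: square plate 70 x 70 x 8 mm with a bare steel pin of 12 mm diameter standing upright at its centre, rising to 54 mm above the bench (straight to 45 mm, then tapering to a 4 mm tip). Origin at the centre of the plate's underside on the bench, z up along the pin; parts seat on the plate's top, 8 mm above the origin. Empty at the start.
- yellow_arbor: Yellow arbor stand, fixed to the bench: square plate 70 x 70 x 8 mm with a bare steel pin of 12 mm diameter standing upright at its centre, rising to 54 mm above the bench (straight to 45 mm, then tapering to a 4 mm tip). Origin at the centre of the plate's underside on the bench, z up along the pin; parts seat on the plate's top, 8 mm above the origin. Empty at the start.
- knife: Kitchen knife lying flat: black handle 100 x 20 x 16 mm and steel blade about 158 mm long, 26 mm wide and 4 mm thick; its length runs along its x axis, the blade towards +x. It lies between the near and the far row of things. A bystander to be left where it lies; origin under the handle-side middle, about 10 mm from the blade's root, z up.
- whetstone: Two-layer whetstone block, reddish on top and grey below, 120 x 36 x 22 mm, its length along its x axis. It lies between the near and the far row of things. A bystander to be left where it lies; origin at the centre of its underside, z up.
- tin: Small round violet tin with a violet lid, 38 mm diameter, 42 mm high, standing upright in the near row. A bystander to be left where it lies; origin at the centre of its underside, z up.
There are look-alikes about, which are no part of the job. Of the things shaped like the spacer, the green one is meant.

How it is judged:
At the end, for the whole second after the job is handed in: Blue arbor: dark wheel, brass collar on it (undersides 8, 24 mm above the bench); yellow arbor: spacer, white wheel, red collar (8, 20, 34 mm). Each within 4 mm of that height, centred within 8 mm of the pin, flat within 0.1 rad, at rest and released (horizontal distance between each of dark_wheel, brass_collar and blue_arbor below 0.008 m and z of dark_wheel in the frame of blue_arbor between 0.004 and 0.012 m and angle between each of dark_wheel, brass_collar, spacer, white_wheel, red_collar's own z axis and vertical below 0.1 rad and linear speed of each of dark_wheel, brass_collar, spacer, white_wheel, red_collar below 0.02 m/s and z of brass_collar in the frame of blue_arbor between 0.02 and 0.028 m and horizontal distance between each of spacer, white_wheel, red_collar and yellow_arbor below 0.008 m and z of spacer in the frame of yellow_arbor between 0.004 and 0.012 m and z of white_wheel in the frame of yellow_arbor between 0.016 and 0.024 m and z of red_collar in the frame of yellow_arbor between 0.03 and 0.038 m); the robot touches nothing.
It fails at once if the knife is pushed more than 30 mm from where it lay (distance of knife from where it was at the start of the episode above 0.03 m).
It fails at once if the whetstone is pushed more than 30 mm from where it lay (distance of whetstone from where it was at the start of the episode above 0.03 m).
It fails at once if the tin is pushed more than 30 mm from where it lay (distance of tin from where it was at the start of the episode above 0.03 m).
It also fails if it takes over 112 s, if anything falls off the work surface, if the arm or the gripper's body presses on something with over 40 N, if the wrist force passes 120 N, or if a joint passes its speed limit or range.

## Robot

A 6-joint arm with a two-finger parallel gripper is mounted at the origin on the work surface. World frame = base frame: x ahead of the robot, y to its left, z up, the work surface at z = 0. Lengths are in m, angles in rad, forces in N, time in s.
With the tool pointing down it reaches from about 0.3 to 0.875 m from the base axis. Payload 6.4 kg.
Tool frame: the origin (TCP) lies on the centre line of the jaws, within the pads' length; the fingertips stand 22 mm ahead of it and the grasp point (between the pads) lies 3 mm ahead of it (r.finger_overhang is the distance from the TCP to the fingertips, in m); z points along the fingers, y is the direction in which the jaws open and shut (so a half turn about z gives the same grasp; the last joint's range is limited). The gripper opens to 85 mm and grips with 20 to 120 N. Pads are 22 mm wide; open, the fingers measure 114 mm over their backs; the gripper's body (76 mm by 85 mm) begins 54 mm behind the grasp point. The pads swing forward as they close: fully open they stand 13 mm farther back than shut.
Start: joints at [-1.338, 0.181, 1.607, -0, 1.354, -0.206], TCP at [0.244, -0.521, 0.253] pointing down, gripper open.
Joint ranges: [-2.99, 2.99], [-0.89, 2.07], [0.3, 2.58], [-1.14, 4.28], [0, 2.63], [-3.12, 3.12]. Speed limits (rad/s): [2.57, 2.57, 3.01, 3.14, 3.14, 3.14].

## Interface

Orientations are given as a unit quaternion [x, y, z, w].
In Python, from station import r, viewer, job, models gives the robot as it stands.
- The arm moves only by the tool move_arm, never from a script. Its argument "rows" is a list of rows, each an object with "grip": the gripper's target within -1 to 1 (fully open at 1, half-way at 0, shut at -1); "offset": the shift along the world's x, y, z in cm, a list of three; "spin": the turn about the world's z in rad. In form: [{"grip": grip, "offset": [x, y, z], "spin": spin}, ...]. A call has 1 to 20 rows; each row shifts and turns the commanded pose from where the row before left it; what a row does not reach is not made up. A row lasts 1/10 s, in which the tool goes at most 50 mm and 8.59 degrees, less where a joint would pass 70% of its speed; a pose out of reach is approached as far as the arm can. A call is refused whole if a number of a shift passes 5 or a number of a turn 0.15, either way. A call with a gripper value outside its range is refused whole. The fingers move at their own pace and stop on an object; "grip_force" is the grip in N (left out, the last holds). Time passes only in rows, so rows that do not move let the fingers close. It gives the time, the measured TCP pose, the force and the opening at its end, in the units of the state.
- r.observe(): the state, without advancing time (a new reading comes with each control period).
- viewer.read_camera(name): name is "scene" or "top"; returns the picture (384x512x3 uint8, blue, green, red); there is no depth.
- viewer.camera_model(name): a dict with "camera_matrix" (3x3 intrinsics, pixels), "k1" (the pictures are not rectified: a ray, as slopes to the right and down, at radius r is drawn at 1 + k1 r^2 times it, then the intrinsics apply), "camera_from_world" (4x4, takes a point from world to camera coordinates). Camera axes: x right, y down, z forward; pixel columns grow to the right and rows downward; lengths in m; the calibration is good to about 2 mm. A picture is of the moment at which its call begins. camera_model takes no time and is no camera call.
- job.job_done(): hands the job in, once; it reports no verdict.
Trained networks look in the newest picture that a camera, given by its name, has taken for a name from the list of things; names that differ only in an ending like _2 or _b are one class to them, and where a whole thing is asked for, a point or a joint stands for the part that bears it (a point fixed in the world has none). Each returns a list of dicts, best first, with "score" (0 to 1); they miss things now and then, are a little off and sometimes report something else, mostly with a low value. They report only what shows in the picture. A call takes as long as a camera call. They do not tell look-alikes from the thing itself.
- models.look_for(camera, query): "at" ([x, y, z] in m, in world coordinates, good to about 4 mm: the middle of the surface that is visible of it).
- models.trace(camera, query): "pixels" (384x512 bool, what is visible of it).
- models.pinpoint(camera, query): "at" ([x, y, z] in m, in world coordinates, good to about 4 mm: a listed point, or the origin of a listed thing).
The state is a dict: "t": time; "joint_pos": joint angles; "dq": joint speeds; "effort": joint torques, N m; "tcp_pos": TCP position; "orientation": TCP orientation; "wrist_force": force on the tool from outside, world axes, zero at the start; "torque": the same for the moment, N m; "opening": finger opening in m.
Only numpy, scipy, OpenCV 4.12 (cv2) and the standard library are available. Lean on these libraries where they do the work, as an engineer would, in place of code of your own. Each camera call takes 0.05 s, during which the arm holds its last target.

## Working session

There is one attempt and no reset: what is moved stays moved. The work goes in short steps, Python scripts to look and compute and a tool call to move; the robot and the scene stay as the last step left them, time stands still between calls to the robot, and variables do not carry over. Pictures are saved under pics/ and viewed, and the job is handed in when it is done.

Besides the shell and the picture viewer there is one more tool, called as a command line: name --argument value ..., lists and objects as JSON in quotes. move_arm: Moves the arm, as the interface text tells. Its arguments: {"type":"object","properties":{"rows":{"type":"array"},"grip_force":{"type":"number"}},"required":["rows"]}

```bash
mkdir -p pics
cat > h.py <<'E'
import numpy as np, cv2
from station import r, viewer, job, models
def snap(cam,name):
    im=viewer.read_camera(cam); cv2.imwrite(f'pics/{name}.png',im); return im
def pix2world(cam,uv,z):
    m=viewer.camera_model(cam);K=np.array(m['camera_matrix']);k1=m['k1'];T=np.array(m['camera_from_world'])
    uv=np.atleast_2d(np.array(uv,float)); d=np.c_[(uv[:,0]-K[0,2])/K[0,0],(uv[:,1]-K[1,2])/K[1,1]]
    p=d.copy()
    for _ in range(30): p=d/(1+k1*(p**2).sum(1,keepdims=True))
    R=T[:3,:3];t=T[:3,3];c=-R.T@t
    ray=np.c_[p,np.ones(len(p))]@R
    s=(z-c[2])/ray[:,2]
    return c+ray*s[:,None]
def world2pix(cam,P):
    m=viewer.camera_model(cam);K=np.array(m['camera_matrix']);k1=m['k1'];T=np.array(m['camera_from_world'])
    P=np.atleast_2d(P)@T[:3,:3].T+T[:3,3]; q=P[:,:2]/P[:,2:]; q=q*(1+k1*(q**2).sum(1,keepdims=True))
    return q@K[:2,:2].T+K[:2,2]
E
python3 - <<'E'
from h import *
a=snap('scene','s0');b=snap('top','t0')
for c in('scene','top'):
    m=viewer.camera_model(c);T=np.array(m['camera_from_world']);print(c,m['camera_matrix'],m['k1'],-T[:3,:3].T@T[:3,3])
for n in['dark_wheel','white_wheel','spacer','brass_collar','red_collar','blue_arbor','yellow_arbor','knife','whetstone','tin']:
    print(n,[(np.round(d['at'],3).tolist(),round(d['score'],2)) for d in models.pinpoint('top',n)])
s=r.observe();print({k:np.round(v,3) for k,v in s.items()},r.finger_overhang)
E
```

```text
scene [[378.2168704    0.         253.6016039 ]
 [  0.         378.2168704  193.57157784]
 [  0.           0.           1.        ]] -0.08036609786528669 [ 0.90878641 -0.11858686  0.6931071 ]
top [[394.68411405   0.         253.40704126]
 [  0.         394.68411405 191.8462615 ]
 [  0.           0.           1.        ]] -0.09397928133215928 [ 0.41016036 -0.00174961  0.81893813]
dark_wheel [([0.652, 0.266, -0.003], 0.85), ([0.438, 0.224, -0.003], 0.73)]
white_wheel [([0.618, 0.082, 0.001], 0.77)]
spacer [([0.426, -0.238, -0.001], 0.64), ([0.332, -0.207, 0.003], 0.51)]
brass_collar [([0.46, -0.003, -0.004], 0.64)]
red_collar [([0.635, -0.086, 0.002], 0.73)]
blue_arbor [([0.438, 0.225, -0.003], 0.81)]
yellow_arbor [([0.639, -0.252, 0.002], 0.7)]
knife [([0.542, -0.119, -0.002], 0.8), ([0.62, 0.078, -0.0], 0.41)]
whetstone [([0.534, 0.147, -0.004], 0.8)]
tin [([0.436, 0.116, -0.001], 0.73)]
{'t': np.float64(0.6), 'joint_pos': array([-1.338,  0.181,  1.607, -0.   ,  1.354, -0.206]), 'dq': array([ 0.001, -0.001, -0.001, -0.001,  0.001, -0.001]), 'effort': array([-0.0000e+00, -4.4460e+01, -3.5152e+01, -0.0000e+00,  1.0000e-03,
        0.0000e+00]), 'tcp_pos': array([ 0.244, -0.521,  0.253]), 'orientation': array([0.976, 0.218, 0.   , 0.   ]), 'wrist_force': array([-0.001, -0.326, -0.57 ]), 'torque': array([ 0.036, -0.016,  0.007]), 'opening': np.float64(0.085)} 0.022
```

View pics/t0.png

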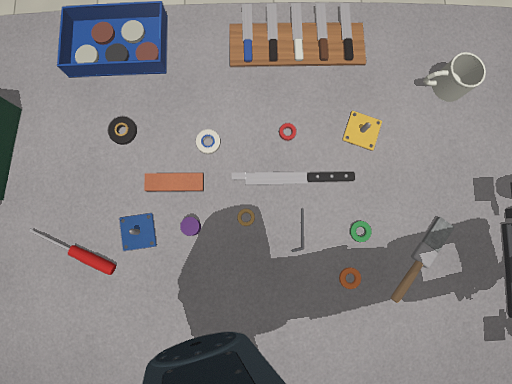

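View pics/s0.png

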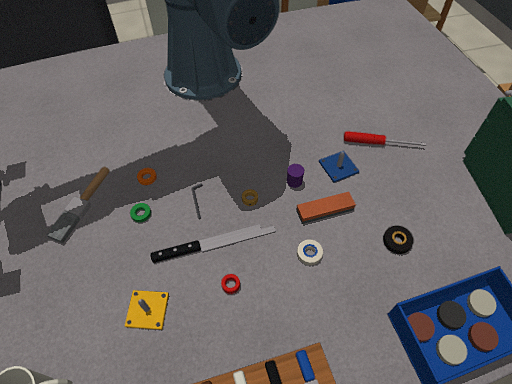

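```bash
cat >> h.py <<'E'
G={'dark_wheel':(.030,.016,.652,.266),'white_wheel':(.026,.014,.618,.082),'spacer':(.022,.012,.426,-.238),'brass_collar':(.018,.016,.460,-.003),'red_collar':(.018,.016,.635,-.086),'tin':(.019,.042,.436,.116)}
def ringfit(cam,mask,R,H,x,y,z0=0.):
    cs,_=cv2.findContours(mask.astype(np.uint8),cv2.RETR_EXTERNAL,cv2.CHAIN_APPROX_NONE)
    c=max(cs,key=cv2.contourArea); hull=cv2.convexHull(c).astype(float)[:,0]
    def cen(h):
        m=cv2.moments(h.astype(np.float32).reshape(-1,1,2)); return np.array([m['m10']/m['m00'],m['m01']/m['m00']]),m['m00']
    ch,ah=cen(hull); th=np.linspace(0,2*np.pi,72)
    for _ in range(5):
        P=np.vstack([np.c_[x+R*np.cos(th),y+R*np.sin(th),np.full(72,z)] for z in(z0,z0+H)])
        cm,am=cen(cv2.convexHull(world2pix(cam,P).astype(np.float32)).astype(float)[:,0])
        zc=z0+H/2
        p0=world2pix(cam,[[x,y,zc]])[0]
        w=pix2world(cam,[p0+ch-cm],zc)[0]; x,y=w[:2]
    return x,y,ah/am
def tracefit(cam,n,z0=0.,at=None):
    R,H,x,y=G[n]
    if at is not None: x,y=at
    best=None
    for d in models.trace(cam,n):
        m=np.array(d['pixels']); 
        if m.sum()<20: continue
        u,v=np.nonzero(m)[1].mean(),np.nonzero(m)[0].mean()
        p=world2pix(cam,[[x,y,z0+H/2]])[0]
        if np.hypot(u-p[0],v-p[1])<15: return ringfit(cam,m,R,H,x,y,z0)+(d['score'],)
E
python3 - <<'E'
from h import *
for c in('top','scene'):
    viewer.read_camera(c)
    for n in G: print(c,n,np.round(tracefit(c,n) or [],4))
    for n,x,y in(('blue_arbor',.438,.224),('yellow_arbor',.639,-.252)):
        for d in models.trace(c,n):
            m=np.array(d['pixels']).astype(np.uint8)
            cs,_=cv2.findContours(m,0,1);k=max(cs,key=cv2.contourArea);rr=cv2.minAreaRect(k)
            ct=cv2.boxPoints(rr); W=pix2world(c,ct,.008)
            print(c,n,round(d['score'],2),np.round(rr[0],1),np.round(W.mean(0),4),np.round(np.linalg.norm(W-np.roll(W,1,0),axis=1),3))
    im=viewer.read_camera(c)
    for n,x,y in(('blue_arbor',.438,.224),('yellow_arbor',.639,-.252)):
        u,v=world2pix(c,[[x,y,.02]])[0].astype(int)
        cv2.imwrite(f'pics/{c}_{n}.png',cv2.resize(im[v-32:v+32,u-32:u+32],(512,512),interpolation=2)); print(u-32,v-32)
E
cd pics; python3 -c "
import cv2,numpy as np
a=[cv2.resize(cv2.imread(f'{c}_{n}.png'),(290,290)) for c in('top','scene') for n in('blue_arbor','yellow_arbor')]
cv2.imwrite('arb.png',np.vstack([np.hstack(a[:2]),np.hstack(a[2:])]))"
```

```text
top dark_wheel [0.652  0.2618 0.9254 0.88  ]
top white_wheel [0.6218 0.079  0.9528 0.57  ]
top spacer [ 0.4252 -0.2342  0.9239  0.51  ]
top brass_collar [0.4608 0.0031 1.0193 0.6   ]
top red_collar [ 0.6392 -0.0903  0.8651  0.59  ]
top tin [0.4443 0.1155 0.8116 0.58  ]
top blue_arbor 0.8 [137.8 231.4] [0.436  0.2255 0.008 ] [0.07  0.072 0.07  0.071]
top yellow_arbor 0.63 [362.1 130.4] [ 0.6389 -0.2506  0.008 ] [0.072 0.072 0.073 0.073]
104 198
332 96
scene dark_wheel [0.6512 0.2631 0.9066 0.7   ]
scene white_wheel []
scene spacer [ 0.4232 -0.2328  0.8348  0.62  ]
scene brass_collar [0.4586 0.0041 0.8516 0.62  ]
scene red_collar [ 0.6373 -0.0887  0.8279  0.79  ]
scene tin [0.4408 0.1157 0.8354 0.73  ]
scene blue_arbor 0.65 [338.7 166. ] [0.4372 0.2279 0.008 ] [0.073 0.088 0.076 0.083]
scene yellow_arbor 0.57 [146.4 309.5] [ 0.6402 -0.2505  0.008 ] [0.069 0.072 0.073 0.071]
306 130
111 274
```

View pics/arb.png

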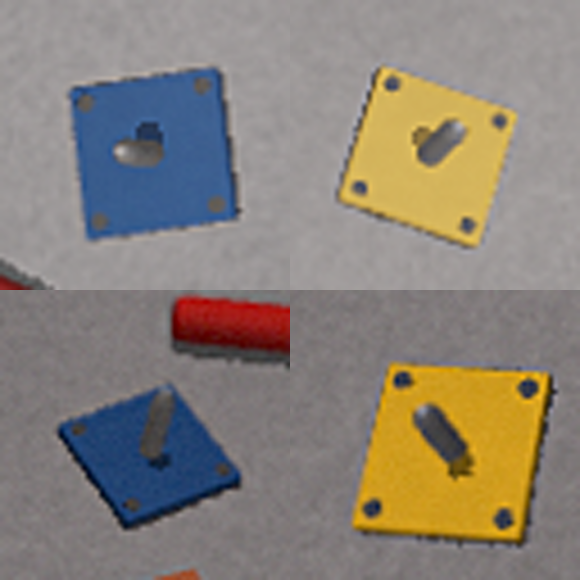

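Run:
```python
from h import *
print(pix2world('top',[[129.8,231.1],[369,123.2]],.053), pix2world('top',[[136.9,231.5],[362.5,129.5]],.008))
# scene crops: tips and holes
s=64/290
B=np.array([[165,385-290]])*s+[306,130]; Y=np.array([[420-290,408-290]])*s+[111,274]
print(pix2world('scene',np.vstack([B,Y]),.053))
YH=np.array([[402,380],[528,388],[372,508],[504,519]])-[290,290]
print(pix2world('scene',[YH.mean(0)*s+[111,274]],.008))
```

```text
[[ 0.43527761  0.22862195  0.053     ]
 [ 0.64073234 -0.25207623  0.053     ]] [[ 0.43563072  0.22733647  0.008     ]
 [ 0.64049548 -0.25155291  0.008     ]]
[[ 0.43209616  0.23072124  0.053     ]
 [ 0.63851978 -0.25057197  0.053     ]]
[[ 0.64042644 -0.24982031  0.008     ]]
```

move_arm --rows '[{"grip": 0.5, "offset": [3, 4.8, -2.5], "spin": 0}, {"grip": 0.5, "offset": [3, 4.8, -2.5], "spin": 0}, {"grip": 0.5, "offset": [3, 4.8, -2.5], "spin": 0}, {"grip": 0.5, "offset": [3, 4.8, -2.5], "spin": 0}, {"grip": 0.5, "offset": [3, 4.8, -2.5], "spin": 0}, {"grip": 0.5, "offset": [3, 4.8, -2.5], "spin": 0}, {"grip": 0.5, "offset": [0, 0, 0], "spin": 0}, {"grip": 0.5, "offset": [0, 0, 0], "spin": 0}, {"grip": 0.5, "offset": [0, 0, 0], "spin": 0}]' --grip_force 40

```text
t: 2.5
tcp_pos: [0.39, -0.2891, 0.1329]
orientation: [0.976, 0.217, 0.0, 0.001]
wrist_force: [-0.2, -1.3, 0.4]
opening: 0.0646
```

move_arm --rows '[{"grip": 0.5, "offset": [1.1, 1.8, 0], "spin": 0}, {"grip": 0.5, "offset": [1.1, 1.8, -2], "spin": 0}, {"grip": 0.5, "offset": [1.1, 1.8, -2], "spin": 0}, {"grip": 0.5, "offset": [0, 0, -1.5], "spin": 0}, {"grip": 0.5, "offset": [0, 0, -1], "spin": 0}, {"grip": 0.5, "offset": [0, 0, 0], "spin": 0}, {"grip": 0.5, "offset": [0, 0, 0], "spin": 0}]'

```text
t: 3.2
tcp_pos: [0.4228, -0.2352, 0.0677]
orientation: [0.976, 0.217, 0.0, 0.0]
wrist_force: [-0.8, -0.0, -0.5]
opening: 0.064
```

Run:
```python
from h import *
a=snap('scene','s1');b=snap('top','t1'); print(r.observe()['tcp_pos'],r.finger_overhang)
cv2.imwrite('pics/c1.png',np.hstack([cv2.resize(a[140:260,80:220],(400,343)),cv2.resize(b[170:310,290:430],(343,343))]))
```

```text
[ 0.4231196  -0.23504843  0.06808149] 0.022
```

View pics/c1.png

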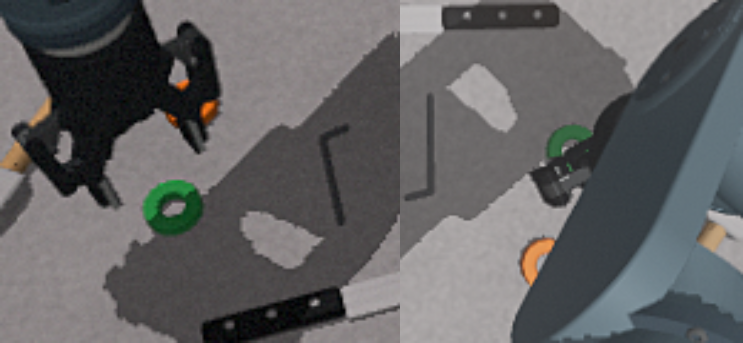

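move_arm --rows '[{"grip": 0.5, "offset": [0.1, 0.15, -1.5], "spin": 0}, {"grip": 0.5, "offset": [0, 0, -1.5], "spin": 0}, {"grip": 0.5, "offset": [0, 0, -1], "spin": 0}, {"grip": 0.5, "offset": [0, 0, 0], "spin": 0}, {"grip": 0.5, "offset": [0, 0, 0], "spin": 0}]'

```text
t: 3.8
tcp_pos: [0.4239, -0.2326, 0.0275]
orientation: [0.976, 0.218, 0.0, 0.0]
wrist_force: [-0.6, -0.3, 0.6]
opening: 0.064
```

Run:
```python
from h import *
a=snap('scene','s2'); print(r.observe()['tcp_pos'],r.observe()['wrist_force'])
cv2.imwrite('pics/c2.png',cv2.resize(a[140:260,80:220],(700,600)))
```

```text
[ 0.42415815 -0.23278205  0.02773604] [-0.03511528 -1.53271462 -0.44717288]
```

View pics/c2.png

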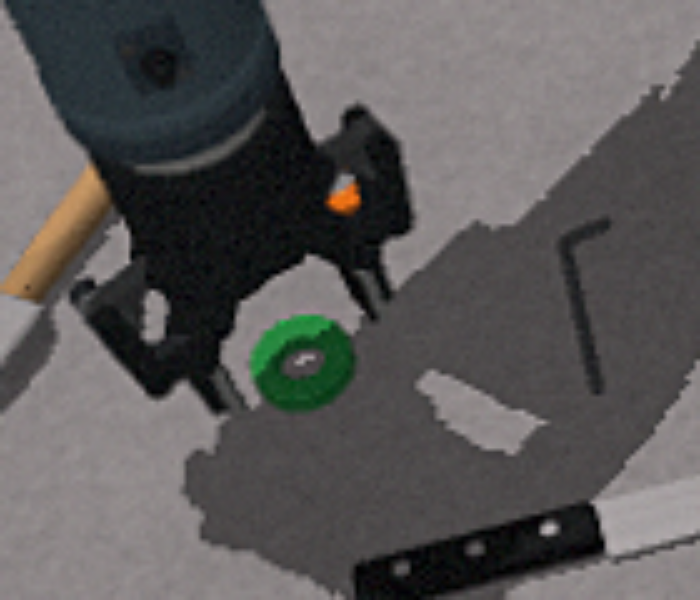

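move_arm --rows '[{"grip": 0.5, "offset": [0, 0, -0.4], "spin": 0}, {"grip": 0.5, "offset": [0, 0, 0], "spin": 0}, {"grip": 0.5, "offset": [0, 0, 0], "spin": 0}]'

```text
t: 4.15
tcp_pos: [0.4238, -0.2324, 0.0232]
orientation: [0.976, 0.218, 0.0, 0.0]
wrist_force: [0.2, 0.3, -0.6]
opening: 0.0638
```

move_arm --rows '[{"grip": 0.5, "offset": [0, 0, -0.3], "spin": 0}, {"grip": 0.5, "offset": [0, 0, 0], "spin": 0}, {"grip": 0.5, "offset": [0, 0, 0], "spin": 0}]'

```text
t: 4.45
tcp_pos: [0.4237, -0.2322, 0.0199]
orientation: [0.976, 0.218, -0.0, -0.0]
wrist_force: [0.5, -0.2, -0.1]
opening: 0.0639
```

move_arm --rows '[{"grip": 0.1, "offset": [0, 0, 0], "spin": 0}, {"grip": 0, "offset": [0, 0, 0], "spin": 0}, {"grip": -0.1, "offset": [0, 0, 0], "spin": 0}, {"grip": -0.3, "offset": [0, 0, 0], "spin": 0}, {"grip": -0.3, "offset": [0, 0, 0], "spin": 0}, {"grip": -0.3, "offset": [0, 0, 0], "spin": 0}]'

```text
t: 5.05
tcp_pos: [0.4241, -0.2326, 0.0206]
orientation: [0.976, 0.218, 0.0, 0.0]
wrist_force: [-0.5, 0.2, 5.2]
opening: 0.0403
```

move_arm --rows '[{"grip": -0.3, "offset": [0, 0, 1], "spin": 0}, {"grip": -0.3, "offset": [0, 0, 3], "spin": 0}, {"grip": -0.3, "offset": [0, 0, 3], "spin": 0}, {"grip": -0.3, "offset": [0, 0, 3], "spin": 0}, {"grip": -0.3, "offset": [0, 0, 0], "spin": 0}, {"grip": -0.3, "offset": [0, 0, 0], "spin": 0}]'

```text
t: 5.65
tcp_pos: [0.4241, -0.2326, 0.1209]
orientation: [0.976, 0.218, 0.001, 0.001]
wrist_force: [-0.1, 0.3, -0.2]
opening: 0.0401
```

```bash
cat >> h.py <<'E'
def look(tag,z=None,half=40):
    o=r.observe();p=o['tcp_pos'].copy()
    if z is not None:p[2]=z
    out=[]
    for c in('scene','top'):
        a=viewer.read_camera(c);u,v=world2pix(c,[p])[0].astype(int)
        u=min(max(u,half),512-half);v=min(max(v,half),384-half)
        out.append(cv2.resize(a[v-half:v+half,u-half:u+half],(390,390),interpolation=cv2.INTER_CUBIC))
    cv2.imwrite(f'pics/{tag}.png',np.hstack(out));print(np.round(p,4),np.round(o['wrist_force'],1),round(o['opening'],4))
E
python3 -c "
from h import *
look('g1')"
```

```text
[ 0.4241 -0.2326  0.1209] [-0.1  0.3 -0.2] 0.0401
```

View pics/g1.png

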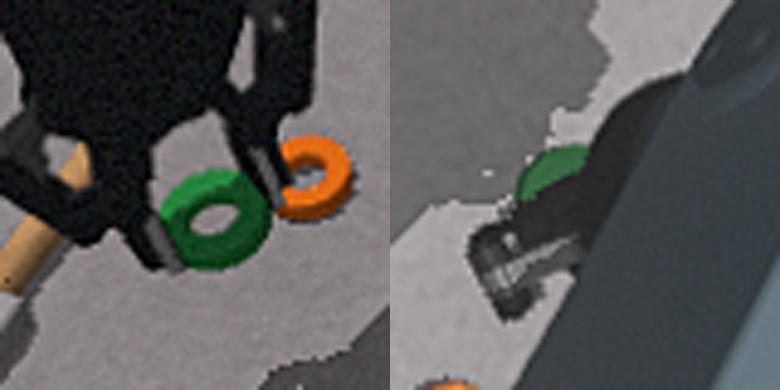

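```bash
cat >> h.py <<'E'
def colfit(cam,lo,hi,R,H,xy,z0,rad=30,show=False):
    im=viewer.read_camera(cam);hs=cv2.cvtColor(im,cv2.COLOR_BGR2HSV)
    m=cv2.inRange(hs,np.array(lo),np.array(hi)); p=world2pix(cam,[[*xy,z0+H/2]])[0]
    k=np.zeros_like(m);cv2.circle(k,tuple(int(v) for v in p),rad,255,-1);m&=k
    return ringfit(cam,m>0,R,H,*xy,z0)
E
python3 -c "
from h import *
for z in(.097,.102,.105):print(np.round(colfit('scene',(40,80,40),(85,255,255),.022,.012,(.424,-.233),z),4))
"
```

```text
[ 0.4202 -0.2303  0.8253]
[ 0.4245 -0.229   0.7991]
[ 0.4273 -0.2285  0.8024]
```

move_arm --rows '[{"grip": -0.3, "offset": [3, -0.25, 0], "spin": 0}, {"grip": -0.3, "offset": [3, -0.25, 0], "spin": 0}, {"grip": -0.3, "offset": [3, -0.25, 0], "spin": 0}, {"grip": -0.3, "offset": [3, -0.25, 0], "spin": 0}, {"grip": -0.3, "offset": [3, -0.25, 0], "spin": 0}, {"grip": -0.3, "offset": [3, -0.25, 0], "spin": 0}, {"grip": -0.3, "offset": [3, -0.25, 0], "spin": 0}, {"grip": -0.3, "offset": [0.6, -0.1, 0], "spin": 0}, {"grip": -0.3, "offset": [0, 0, -2], "spin": 0}, {"grip": -0.3, "offset": [0, 0, 0], "spin": 0}, {"grip": -0.3, "offset": [0, 0, 0], "spin": 0}]'

```text
t: 7.0
tcp_pos: [0.6384, -0.2503, 0.0987]
orientation: [0.976, 0.218, -0.001, -0.001]
wrist_force: [0.1, -0.4, -0.8]
opening: 0.0399
```

```bash
python3 -c "
from h import *
look('g2',half=32)"
```

```text
[ 0.6384 -0.2503  0.0987] [ 0.1 -0.4 -0.8] 0.0399
```

View pics/g2.png

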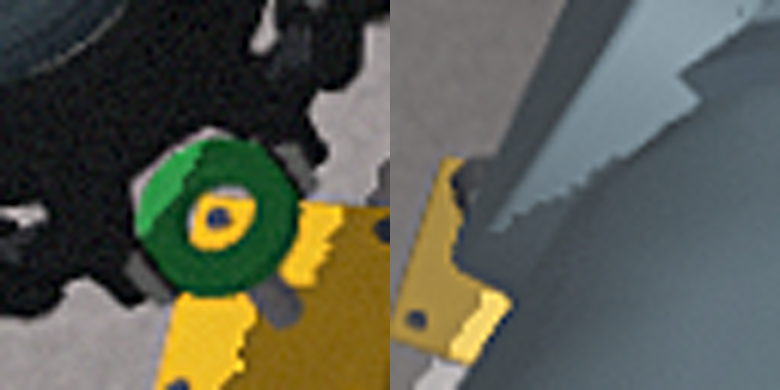

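```bash
python3 -c "
from h import *
for z in(.074,.078,.082):print(np.round(colfit('scene',(40,80,20),(85,255,255),.022,.012,(.638,-.25),z),4))
"
```

```text
[ 0.6359 -0.2514  0.888 ]
[ 0.6377 -0.2506  0.8798]
[ 0.6396 -0.2501  0.8663]
```

move_arm --rows '[{"grip": -0.3, "offset": [0.15, -0.05, -1], "spin": 0}, {"grip": -0.3, "offset": [0, 0, -1], "spin": 0}, {"grip": -0.3, "offset": [0, 0, -1], "spin": 0}, {"grip": -0.3, "offset": [0, 0, -1], "spin": 0}, {"grip": -0.3, "offset": [0, 0, 0], "spin": 0}, {"grip": -0.3, "offset": [0, 0, 0], "spin": 0}]'

```text
t: 7.85
tcp_pos: [0.6409, -0.2511, 0.0593]
orientation: [0.976, 0.218, -0.0, -0.0]
wrist_force: [-0.2, -0.1, -0.2]
opening: 0.0402
```

move_arm --rows '[{"grip": -0.3, "offset": [0, 0, -0.8], "spin": 0}, {"grip": -0.3, "offset": [0, 0, -0.8], "spin": 0}, {"grip": -0.3, "offset": [0, 0, -0.8], "spin": 0}, {"grip": -0.3, "offset": [0, 0, -0.3], "spin": 0}, {"grip": -0.3, "offset": [0, 0, 0], "spin": 0}, {"grip": -0.3, "offset": [0, 0, 0], "spin": 0}]'

```text
t: 8.45
tcp_pos: [0.6413, -0.2513, 0.0331]
orientation: [0.976, 0.218, 0.0, -0.0]
wrist_force: [1.5, -0.2, -0.7]
opening: 0.0401
```

move_arm --rows '[{"grip": -0.3, "offset": [0, 0, -0.4], "spin": 0}, {"grip": -0.3, "offset": [0, 0, 0], "spin": 0}, {"grip": 0.1, "offset": [0, 0, 0], "spin": 0}, {"grip": 0.5, "offset": [0, 0, 0], "spin": 0}, {"grip": 0.5, "offset": [0, 0, 0], "spin": 0}, {"grip": 0.5, "offset": [0, 0, 1], "spin": 0}, {"grip": 0.5, "offset": [0, 0, 3], "spin": 0}, {"grip": 0.5, "offset": [0, 0, 3], "spin": 0}, {"grip": 0.5, "offset": [0, 0, 3], "spin": 0}, {"grip": 0.5, "offset": [0, 0, 0], "spin": 0}]'

```text
t: 9.45
tcp_pos: [0.6444, -0.2531, 0.1361]
orientation: [0.976, 0.218, 0.004, 0.004]
wrist_force: [0.4, 0.0, 2.2]
opening: 0.0639
```

```bash
python3 -c "
from h import *
look('g3',z=.02,half=40)"
```

```text
[ 0.6444 -0.2531  0.02  ] [0.4 0.  2.2] 0.0639
```

View pics/g3.png

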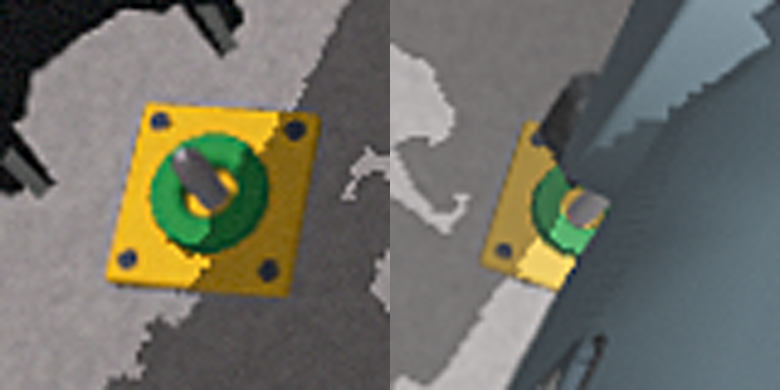

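```bash
python3 -c "
from h import *
for c in('top','scene'):
  for lo in(175,185,195):print(c,np.round(colfit(c,(0,0,lo),(180,60,255),.026,.014,(.621,.08),0.,rad=24),4))
print(r.observe()['tcp_pos'])
"
```

```text
top [0.6224 0.0806 3.4723]
top [0.622  0.0804 3.4347]
top [0.6234 0.0794 0.8703]
scene [0.6183 0.0815 0.7986]
scene [0.6182 0.0815 0.7925]
scene [0.6186 0.0815 0.7608]
[ 0.6405786  -0.25092153  0.12764302]
```

move_arm --rows '[{"grip": 0.7, "offset": [-0.2, 3.3, 0], "spin": 0}, {"grip": 0.7, "offset": [-0.2, 3.3, 0], "spin": 0}, {"grip": 0.7, "offset": [-0.2, 3.3, 0], "spin": 0}, {"grip": 0.7, "offset": [-0.2, 3.3, 0], "spin": 0}, {"grip": 0.7, "offset": [-0.2, 3.3, 0], "spin": 0}, {"grip": 0.7, "offset": [-0.2, 3.3, 0], "spin": 0}, {"grip": 0.7, "offset": [-0.2, 3.3, 0], "spin": 0}, {"grip": 0.7, "offset": [-0.2, 3.3, 0], "spin": 0}, {"grip": 0.7, "offset": [-0.2, 3.3, 0], "spin": 0}, {"grip": 0.7, "offset": [-0.2, 3.45, 0], "spin": 0}, {"grip": 0.7, "offset": [0, 0, -3], "spin": 0}, {"grip": 0.7, "offset": [0, 0, -3], "spin": 0}, {"grip": 0.7, "offset": [0, 0, 0], "spin": 0}, {"grip": 0.7, "offset": [0, 0, 0], "spin": 0}]'

```text
t: 11.25
tcp_pos: [0.6206, 0.0801, 0.0685]
orientation: [0.976, 0.218, -0.001, -0.0]
wrist_force: [-0.2, -0.1, 0.0]
opening: 0.0725
```

move_arm --rows '[{"grip": 0.7, "offset": [0, 0, -2], "spin": 0}, {"grip": 0.7, "offset": [0, 0, -1.5], "spin": 0}, {"grip": 0.7, "offset": [0, 0, -1.2], "spin": 0}, {"grip": 0.7, "offset": [0, 0, 0], "spin": 0}, {"grip": 0.2, "offset": [0, 0, 0], "spin": 0}, {"grip": 0.1, "offset": [0, 0, 0], "spin": 0}, {"grip": -0.1, "offset": [0, 0, 0], "spin": 0}, {"grip": -0.1, "offset": [0, 0, 0], "spin": 0}, {"grip": -0.1, "offset": [0, 0, 0], "spin": 0}]'

```text
t: 12.15
tcp_pos: [0.6222, 0.0802, 0.0233]
orientation: [0.976, 0.218, 0.001, 0.0]
wrist_force: [0.1, -0.1, 5.3]
opening: 0.0503
```

```bash
python3 -c "
from h import *
look('g4',z=.02,half=40)"
```

```text
[0.6222 0.0802 0.02  ] [ 0.1 -0.1  5.3] 0.0503
```

View pics/g4.png

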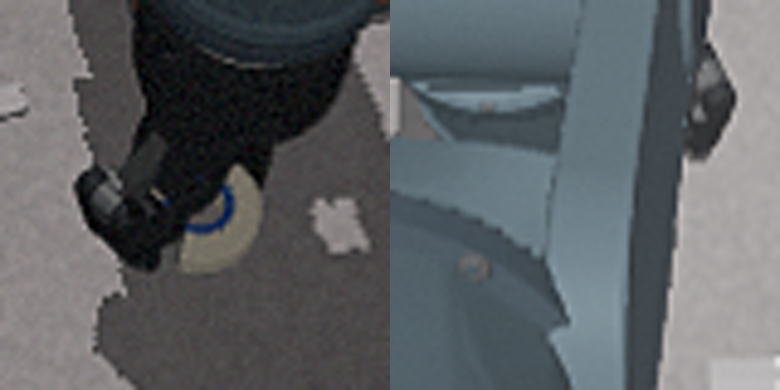

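move_arm --rows '[{"grip": -0.15, "offset": [0, 0, 1], "spin": 0}, {"grip": -0.15, "offset": [0, 0, 3], "spin": 0}, {"grip": -0.15, "offset": [0, 0, 3], "spin": 0}, {"grip": -0.15, "offset": [0, 0, 3.5], "spin": 0}, {"grip": -0.15, "offset": [0, 0, 0], "spin": 0}, {"grip": -0.15, "offset": [0, 0, 0], "spin": 0}]'

```text
t: 12.85
tcp_pos: [0.6218, 0.0802, 0.1284]
orientation: [0.976, 0.218, 0.001, 0.0]
wrist_force: [-0.8, -0.0, -1.1]
opening: 0.0495
```

```bash
python3 -c "
from h import *
look('g5',half=40)"
```

```text
[0.6218 0.0802 0.1284] [-0.8 -0.  -1.1] 0.0495
```

View pics/g5.png

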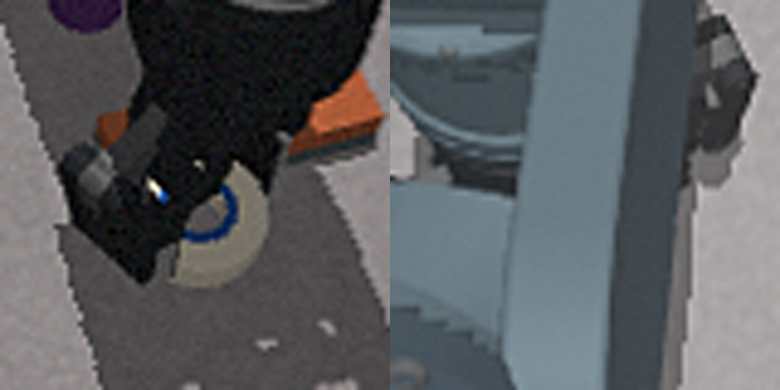

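move_arm --rows '[{"grip": -0.15, "offset": [0.2, -3.3, 0], "spin": 0}, {"grip": -0.15, "offset": [0.2, -3.3, 0], "spin": 0}, {"grip": -0.15, "offset": [0.2, -3.3, 0], "spin": 0}, {"grip": -0.15, "offset": [0.2, -3.3, 0], "spin": 0}, {"grip": -0.15, "offset": [0.2, -3.3, 0], "spin": 0}, {"grip": -0.15, "offset": [0.2, -3.3, 0], "spin": 0}, {"grip": -0.15, "offset": [0.2, -3.3, 0], "spin": 0}, {"grip": -0.15, "offset": [0.2, -3.3, 0], "spin": 0}, {"grip": -0.15, "offset": [0.2, -3.3, 0], "spin": 0}, {"grip": -0.15, "offset": [0, -3.4, 0], "spin": 0}, {"grip": -0.15, "offset": [0, 0, -2], "spin": 0}, {"grip": -0.15, "offset": [0, 0, 0], "spin": 0}, {"grip": -0.15, "offset": [0, 0, 0], "spin": 0}]'

```text
t: 14.25
tcp_pos: [0.6379, -0.2497, 0.1049]
orientation: [0.976, 0.218, -0.002, -0.002]
wrist_force: [-0.3, 0.6, -0.4]
opening: 0.0501
```

```bash
python3 -c "
from h import *
look('g6',half=32)"
```

```text
[ 0.6379 -0.2497  0.1049] [-0.3  0.6 -0.4] 0.0501
```

View pics/g6.png

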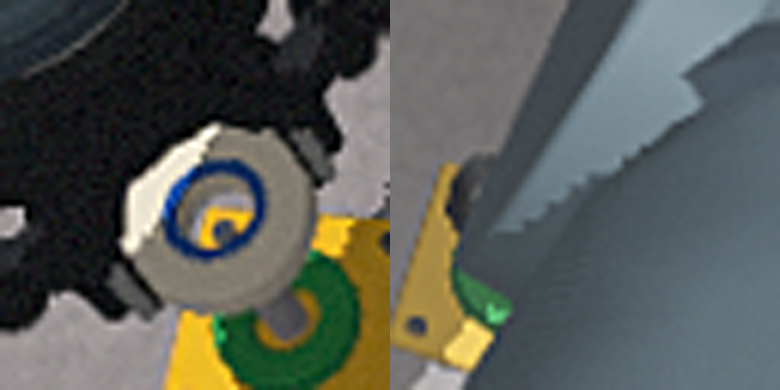

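```bash
python3 -c "
from h import *
print(r.observe()['tcp_pos'])
u,v=world2pix('scene',[[.6379,-.2497,.1049]])[0].astype(int)
print(pix2world('scene',[[u-32+214*64/390-.4,v-32+210*64/390-.4]],.0975))
"
```

```text
[ 0.63925379 -0.24983677  0.10691755]
[[ 0.6373964  -0.24858931  0.0975    ]]
```

move_arm --rows '[{"grip": -0.15, "offset": [0.15, -0.15, -1], "spin": 0}, {"grip": -0.15, "offset": [0, 0, -1], "spin": 0}, {"grip": -0.15, "offset": [0, 0, -1], "spin": 0}, {"grip": -0.15, "offset": [0, 0, -1], "spin": 0}, {"grip": -0.15, "offset": [0, 0, -0.8], "spin": 0}, {"grip": -0.15, "offset": [0, 0, -0.7], "spin": 0}, {"grip": -0.15, "offset": [0, 0, -0.5], "spin": 0}, {"grip": -0.15, "offset": [0, 0, 0], "spin": 0}, {"grip": -0.15, "offset": [0, 0, 0], "spin": 0}]'

```text
t: 15.25
tcp_pos: [0.6409, -0.2524, 0.0472]
orientation: [0.976, 0.218, 0.0, 0.0]
wrist_force: [-0.1, 0.4, -0.0]
opening: 0.0501
```

move_arm --rows '[{"grip": -0.15, "offset": [0, 0, -0.3], "spin": 0}, {"grip": -0.15, "offset": [0, 0, -0.1], "spin": 0}, {"grip": -0.15, "offset": [0, 0, 0], "spin": 0}, {"grip": 0.2, "offset": [0, 0, 0], "spin": 0}, {"grip": 0.6, "offset": [0, 0, 0], "spin": 0}, {"grip": 0.6, "offset": [0, 0, 0], "spin": 0}, {"grip": 0.6, "offset": [0, 0, 1], "spin": 0}, {"grip": 0.6, "offset": [0, 0, 3], "spin": 0}, {"grip": 0.6, "offset": [0, 0, 3], "spin": 0}, {"grip": 0.6, "offset": [0, 0, 2], "spin": 0}, {"grip": 0.6, "offset": [0, 0, 0], "spin": 0}, {"grip": 0.6, "offset": [0, 0, 0], "spin": 0}]'

```text
t: 16.45
tcp_pos: [0.641, -0.2524, 0.1339]
orientation: [0.976, 0.218, 0.0, 0.0]
wrist_force: [-0.7, -0.1, -0.7]
opening: 0.0684
```

```bash
python3 -c "
from h import *
look('g7',z=.03,half=40)
for n in ('red_collar','brass_collar'):
  R,H,x,y=G[n]
  for c in('top','scene'): print(n,c,tracefit(c,n))
"
```

```text
[ 0.641  -0.2524  0.03  ] [-0.7 -0.1 -0.7] 0.0684
red_collar top (np.float64(0.6384609722060653), np.float64(-0.08938299437244127), 0.8905141519023213, 0.5)
red_collar scene (np.float64(0.6378675450060248), np.float64(-0.08896364112084983), 0.8868092287081518, 0.63)
brass_collar top (np.float64(0.46080278616176246), np.float64(0.002638032009787329), 0.9372708810163198, 0.59)
brass_collar scene (np.float64(0.4589648995096918), np.float64(0.003715493055032437), 0.7974083141272572, 0.63)
```

View pics/g7.png

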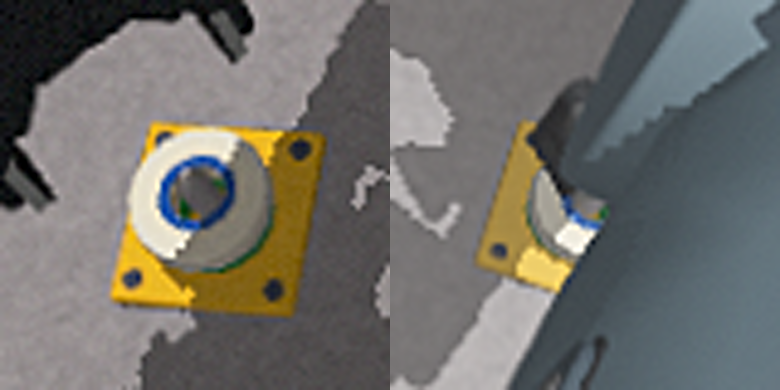

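move_arm --rows '[{"grip": 0.3, "offset": [-0.1, 3.2, 0], "spin": 0}, {"grip": 0.3, "offset": [-0.1, 3.2, 0], "spin": 0}, {"grip": 0.3, "offset": [-0.1, 3.2, 0], "spin": 0}, {"grip": 0.3, "offset": [0, 3.2, 0], "spin": 0}, {"grip": 0.3, "offset": [0, 3.5, 0], "spin": 0}, {"grip": 0.3, "offset": [0, 0, -3.2], "spin": 0}, {"grip": 0.3, "offset": [0, 0, -3.2], "spin": 0}, {"grip": 0.3, "offset": [0, 0, 0], "spin": 0}, {"grip": 0.3, "offset": [0, 0, 0], "spin": 0}]'

```text
t: 17.65
tcp_pos: [0.6372, -0.0892, 0.0685]
orientation: [0.976, 0.218, -0.001, -0.001]
wrist_force: [0.7, 0.3, 0.5]
opening: 0.0555
```

move_arm --rows '[{"grip": 0.3, "offset": [0, 0, -2], "spin": 0}, {"grip": 0.3, "offset": [0, 0, -2], "spin": 0}, {"grip": 0.3, "offset": [0, 0, 0], "spin": 0}, {"grip": 0.3, "offset": [0, 0, 0], "spin": 0}]'

```text
t: 18.05
tcp_pos: [0.6386, -0.0899, 0.0307]
orientation: [0.976, 0.217, 0.001, 0.0]
wrist_force: [-0.0, 0.3, -0.1]
opening: 0.0556
```

```bash
python3 -c "
from h import *
look('g8',z=.02,half=32)"
```

```text
[ 0.6386 -0.0899  0.02  ] [-0.   0.3 -0.1] 0.0556
```

View pics/g8.png

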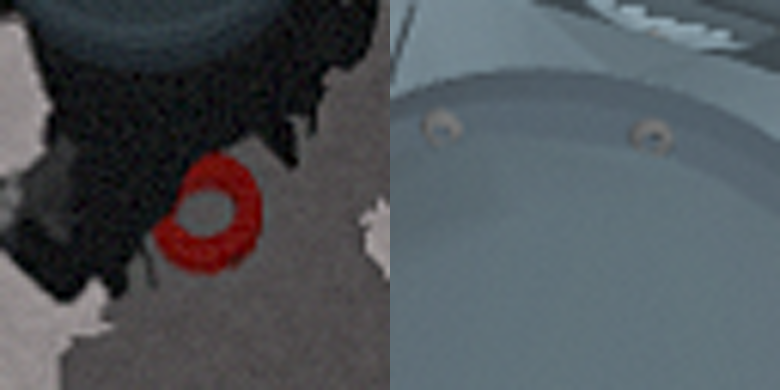

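Down to about 0.024 and close.

move_arm --rows '[{"grip": 0.3, "offset": [0, 0, -0.6], "spin": 0}, {"grip": 0.3, "offset": [0, 0, 0], "spin": 0}, {"grip": 0, "offset": [0, 0, 0], "spin": 0}, {"grip": -0.2, "offset": [0, 0, 0], "spin": 0}, {"grip": -0.4, "offset": [0, 0, 0], "spin": 0}, {"grip": -0.4, "offset": [0, 0, 0], "spin": 0}, {"grip": -0.4, "offset": [0, 0, 0], "spin": 0}]'

```text
t: 18.85
tcp_pos: [0.6381, -0.0894, 0.0236]
orientation: [0.976, 0.218, 0.0, 0.0]
wrist_force: [-0.8, 1.2, 3.9]
opening: 0.032
```

move_arm --rows '[{"grip": -0.4, "offset": [0, 0, 1], "spin": 0}, {"grip": -0.4, "offset": [0, 0, 3], "spin": 0}, {"grip": -0.4, "offset": [0, 0, 3], "spin": 0}, {"grip": -0.4, "offset": [0, 0, 3.2], "spin": 0}, {"grip": -0.4, "offset": [0, -3.2, 0], "spin": 0}, {"grip": -0.4, "offset": [0, -3.2, 0], "spin": 0}, {"grip": -0.4, "offset": [0, -3.2, 0], "spin": 0}, {"grip": -0.4, "offset": [0, -3.2, 0], "spin": 0}, {"grip": -0.4, "offset": [0.1, -3.3, 0], "spin": 0}, {"grip": -0.4, "offset": [0, 0, 0], "spin": 0}, {"grip": -0.4, "offset": [0, 0, 0], "spin": 0}, {"grip": -0.4, "offset": [0, 0, 0], "spin": 0}]'

```text
t: 20.05
tcp_pos: [0.6386, -0.2494, 0.125]
orientation: [0.976, 0.218, -0.0, -0.0]
wrist_force: [-1.3, 0.4, -0.2]
opening: 0.0321
```

```bash
python3 -c "
from h import *
look('g9',half=32);u,v=world2pix('scene',[r.observe()['tcp_pos']])[0].astype(int);print(u-32,v-32)"
```

```text
[ 0.6386 -0.2494  0.125 ] [-1.3  0.4 -0.2] 0.0321
96 252
```

View pics/g9.png

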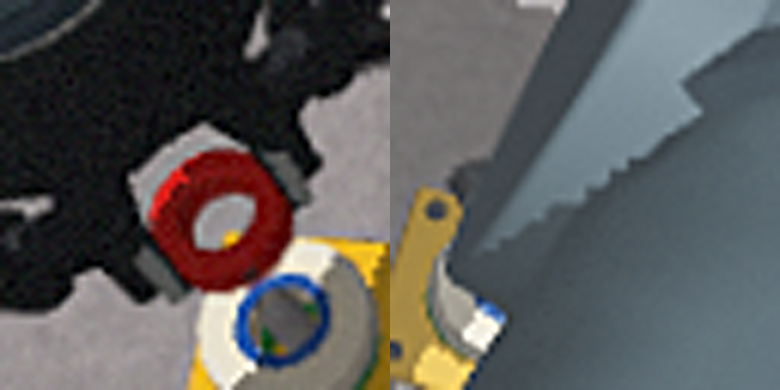

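```bash
python3 -c "
from h import *
print(pix2world('scene',[[96+224*64/390-.4,252+215*64/390-.4]],.117))
for lo,hi in (((0,120,40),(10,255,255)),): print(colfit('scene',lo,hi,.018,.016,(.6386,-.2494),.101))
print(r.observe()['tcp_pos'])
"
```

```text
[[ 0.64027747 -0.2457499   0.117     ]]
(np.float64(0.6377445729655384), np.float64(-0.2481069409094882), 0.8458758858578076)
[ 0.63882716 -0.24904253  0.12511023]
```

move_arm --rows '[{"grip": -0.4, "offset": [0.15, -0.2, -1], "spin": 0}, {"grip": -0.4, "offset": [0, 0, -1.5], "spin": 0}, {"grip": -0.4, "offset": [0, 0, -1], "spin": 0}, {"grip": -0.4, "offset": [0, 0, -0.8], "spin": 0}, {"grip": -0.4, "offset": [0, 0, -0.8], "spin": 0}, {"grip": -0.4, "offset": [0, 0, -0.7], "spin": 0}, {"grip": -0.4, "offset": [0, 0, -0.5], "spin": 0}, {"grip": -0.4, "offset": [0, 0, 0], "spin": 0}, {"grip": -0.4, "offset": [0, 0, 0], "spin": 0}]'

```text
t: 21.1
tcp_pos: [0.6404, -0.2525, 0.0623]
orientation: [0.976, 0.218, 0.0, 0.0]
wrist_force: [1.1, -0.9, -0.2]
opening: 0.0322
```

move_arm --rows '[{"grip": -0.4, "offset": [0, 0, -0.3], "spin": 0}, {"grip": -0.4, "offset": [0, 0, -0.15], "spin": 0}, {"grip": -0.4, "offset": [0, 0, 0], "spin": 0}, {"grip": 0, "offset": [0, 0, 0], "spin": 0}, {"grip": 0.4, "offset": [0, 0, 0], "spin": 0}, {"grip": 0.4, "offset": [0, 0, 0], "spin": 0}, {"grip": 0.4, "offset": [0, 0, 1], "spin": 0}, {"grip": 0.4, "offset": [0, 0, 3], "spin": 0}, {"grip": 0.4, "offset": [0, 0, 3], "spin": 0}, {"grip": 0.6, "offset": [-1, 3, 1], "spin": 0}, {"grip": 0.7, "offset": [-1, 3, 0], "spin": 0}, {"grip": 0.7, "offset": [0, 0, 0], "spin": 0}]'

```text
t: 22.3
tcp_pos: [0.6196, -0.1889, 0.1388]
orientation: [0.976, 0.219, 0.0, -0.001]
wrist_force: [-0.3, -0.6, 0.3]
opening: 0.0727
```

```bash
python3 -c "
from h import *
a=viewer.read_camera('scene');b=viewer.read_camera('top')
cv2.imwrite('pics/y1.png',np.hstack([cv2.resize(a[270:350,105:185],(390,390)),cv2.resize(b[95:175,320:400],(390,390))]))
for c in('top','scene'): print(c,tracefit(c,'dark_wheel'))
print(r.observe()['tcp_pos'])"
```

```text
top (np.float64(0.65187634143059), np.float64(0.26235291449450643), 0.9364136137943349, 0.75)
scene (np.float64(0.6511374601669075), np.float64(0.26377264844497583), 0.8917329059973265, 0.68)
[ 0.62067283 -0.1931327   0.1380937 ]
```

View pics/y1.png

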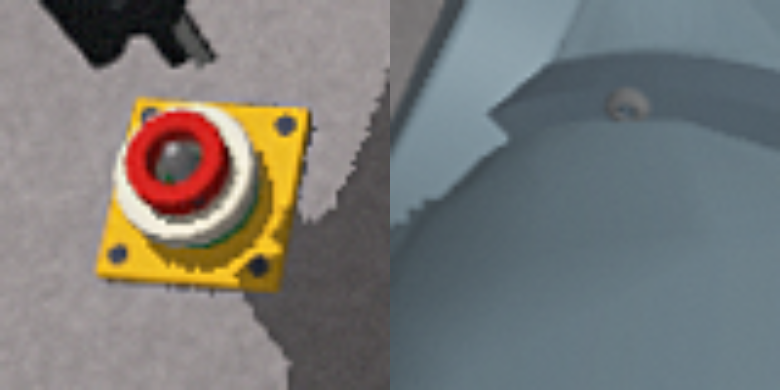

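move_arm --rows '[{"grip": 0.9, "offset": [0.2, 3.3, 0], "spin": 0}, {"grip": 0.9, "offset": [0.2, 3.3, 0], "spin": 0}, {"grip": 0.9, "offset": [0.2, 3.3, 0], "spin": 0}, {"grip": 0.9, "offset": [0.2, 3.3, 0], "spin": 0}, {"grip": 0.9, "offset": [0.2, 3.3, 0], "spin": 0}, {"grip": 0.9, "offset": [0.2, 3.3, 0], "spin": 0}, {"grip": 0.9, "offset": [0.2, 3.3, 0], "spin": 0}, {"grip": 0.9, "offset": [0.2, 3.3, 0], "spin": 0}, {"grip": 0.9, "offset": [0.2, 3.3, 0], "spin": 0}, {"grip": 0.9, "offset": [0.3, 3.3, 0], "spin": 0}, {"grip": 0.9, "offset": [0.3, 3.3, 0], "spin": 0}, {"grip": 0.9, "offset": [0.3, 3.3, 0], "spin": 0}, {"grip": 0.9, "offset": [0.2, 3, 0], "spin": 0}, {"grip": 0.9, "offset": [0.2, 3, 0], "spin": 0}, {"grip": 0.9, "offset": [0, 0, -3.5], "spin": 0}, {"grip": 0.9, "offset": [0, 0, -3], "spin": 0}, {"grip": 0.9, "offset": [0, 0, 0], "spin": 0}, {"grip": 0.9, "offset": [0, 0, 0], "spin": 0}]'

```text
t: 24.3
tcp_pos: [0.6515, 0.2629, 0.0721]
orientation: [0.976, 0.217, -0.001, 0.0]
wrist_force: [0.8, -0.0, 0.5]
opening: 0.0813
```

```bash
python3 -c "
from h import *
look('g10',z=.03,half=36)"
```

```text
[0.6515 0.2629 0.03  ] [ 0.8 -0.   0.5] 0.0813
```

View pics/g10.png

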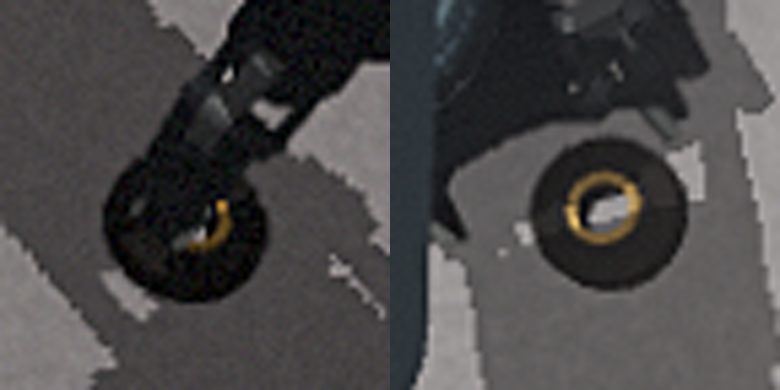

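move_arm --rows '[{"grip": 0.9, "offset": [0, 0, -2], "spin": 0}, {"grip": 0.9, "offset": [0, 0, -1.5], "spin": 0}, {"grip": 0.9, "offset": [0, 0, -1], "spin": 0}, {"grip": 0.9, "offset": [0, 0, -0.6], "spin": 0}, {"grip": 0.9, "offset": [0, 0, 0], "spin": 0}, {"grip": 0.5, "offset": [0, 0, 0], "spin": 0}, {"grip": 0.3, "offset": [0, 0, 0], "spin": 0}, {"grip": 0.1, "offset": [0, 0, 0], "spin": 0}, {"grip": 0.1, "offset": [0, 0, 0], "spin": 0}, {"grip": 0.1, "offset": [0, 0, 0], "spin": 0}]' --grip_force 50

```text
t: 25.4
tcp_pos: [0.6524, 0.2639, 0.0231]
orientation: [0.976, 0.218, 0.001, 0.0]
wrist_force: [-0.1, -0.7, 6.2]
opening: 0.057
```

```bash
python3 -c "
from h import *
look('g11',z=.02,half=36)"
```

```text
[0.6524 0.2639 0.02  ] [-0.1 -0.7  6.2] 0.057
```

View pics/g11.png

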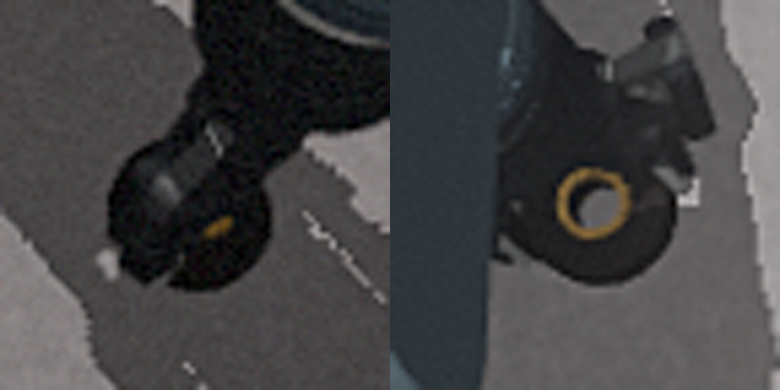

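move_arm --rows '[{"grip": 0.1, "offset": [0, 0, 1], "spin": 0}, {"grip": 0.1, "offset": [0, 0, 3], "spin": 0}, {"grip": 0.1, "offset": [0, 0, 3], "spin": 0}, {"grip": 0.1, "offset": [0, 0, 3], "spin": 0}, {"grip": 0.1, "offset": [0, 0, 0.5], "spin": 0}, {"grip": 0.1, "offset": [-3, -0.5, 0], "spin": 0}, {"grip": 0.1, "offset": [-3, -0.5, 0], "spin": 0}, {"grip": 0.1, "offset": [-3, -0.5, 0], "spin": 0}, {"grip": 0.1, "offset": [-3, -0.5, 0], "spin": 0}, {"grip": 0.1, "offset": [-3, -0.5, 0], "spin": 0}, {"grip": 0.1, "offset": [-3, -0.5, 0], "spin": 0}, {"grip": 0.1, "offset": [-3, -0.5, 0], "spin": 0}, {"grip": 0.1, "offset": [-0.7, -0.1, 0], "spin": 0}, {"grip": 0.1, "offset": [0, 0, 0], "spin": 0}, {"grip": 0.1, "offset": [0, 0, 0], "spin": 0}, {"grip": 0.1, "offset": [0, 0, 0], "spin": 0}]'

```text
t: 27.1
tcp_pos: [0.4356, 0.2278, 0.1268]
orientation: [0.976, 0.217, 0.001, -0.0]
wrist_force: [-0.3, -0.4, -1.6]
opening: 0.0575
```

```bash
python3 -c "
from h import *
look('g12',half=40);p=r.observe()['tcp_pos']
for c in('scene','top'):
  u,v=world2pix(c,[p])[0].astype(int);print(u-40,v-40)"
```

```text
[0.4356 0.2278 0.1268] [-0.3 -0.4 -1.6] 0.0575
308 88
77 190
```

View pics/g12.png

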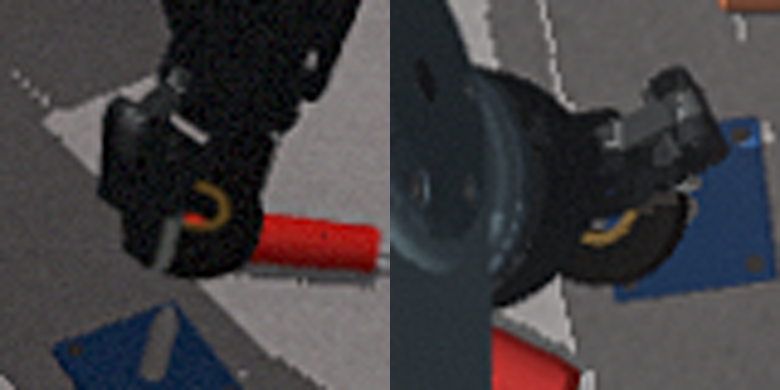

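```bash
python3 -c "
from h import *
print(pix2world('scene',[[308+206*80/390-.4,88+206*80/390-.4]],.1195))
p=r.observe()['tcp_pos'];x,y,z=p; th=np.linspace(0,2*np.pi,90)
out=[]
for c in('scene','top'):
  im=cv2.resize(viewer.read_camera(c),None,fx=5,fy=5,interpolation=cv2.INTER_CUBIC)
  for R,zz,col in((.03,.12,(0,255,0)),(.03,.104,(0,255,255)),(.01,.12,(255,0,255))):
    q=(world2pix(c,np.c_[x+R*np.cos(th),y+R*np.sin(th),0*th+zz])+.5)*5
    cv2.polylines(im,[q.astype(int)],True,col,1)
  u,v=(world2pix(c,[p])[0]*5).astype(int);out.append(im[v-160:v+240,u-200:u+200])
cv2.imwrite('pics/ov1.png',cv2.convertScaleAbs(np.hstack(out),alpha=2))
"
```

```text
[[0.43274678 0.23461116 0.1195    ]]
```

View pics/ov1.png

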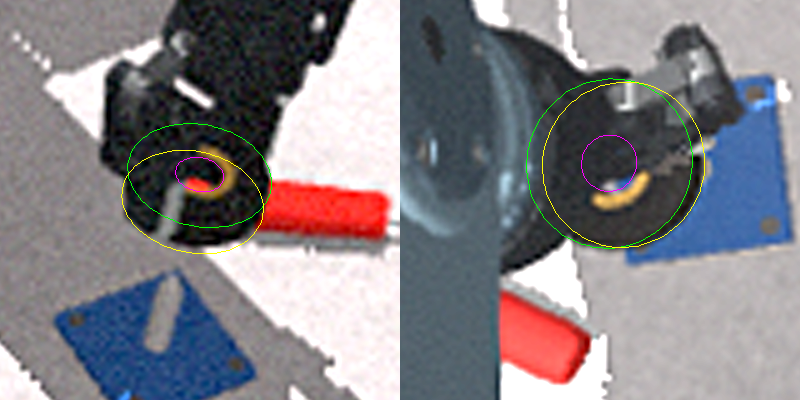

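move_arm --rows '[{"grip": 0.1, "offset": [0, 0, -1.5], "spin": 0}, {"grip": 0.1, "offset": [0, 0, -1.5], "spin": 0}, {"grip": 0.1, "offset": [0, 0, -1], "spin": 0}, {"grip": 0.1, "offset": [0, 0, 0], "spin": 0}, {"grip": 0.1, "offset": [0, 0, 0], "spin": 0}]'

```text
t: 27.8
tcp_pos: [0.4344, 0.2277, 0.0866]
orientation: [0.976, 0.218, -0.0, -0.0]
wrist_force: [0.0, 0.2, -1.0]
opening: 0.0574
```

```bash
python3 -c "
from h import *
look('g13',half=32)"
```

```text
[0.4344 0.2277 0.0866] [ 0.   0.2 -1. ] 0.0574
```

View pics/g13.png

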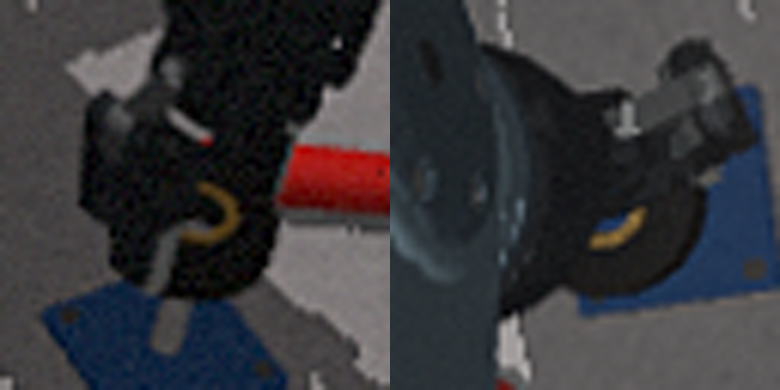

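move_arm --rows '[{"grip": 0.1, "offset": [0.05, 0, -1], "spin": 0}, {"grip": 0.1, "offset": [0, 0, -1], "spin": 0}, {"grip": 0.1, "offset": [0, 0, -0.6], "spin": 0}, {"grip": 0.1, "offset": [0, 0, 0], "spin": 0}]'

```text
t: 28.3
tcp_pos: [0.4336, 0.2274, 0.0591]
orientation: [0.976, 0.218, -0.001, 0.0]
wrist_force: [0.1, -0.4, -0.3]
opening: 0.0579
```

move_arm --rows '[{"grip": 0.1, "offset": [0, 0, -0.8], "spin": 0}, {"grip": 0.1, "offset": [0, 0, -0.8], "spin": 0}, {"grip": 0.1, "offset": [0, 0, -0.6], "spin": 0}, {"grip": 0.1, "offset": [0, 0, 0], "spin": 0}, {"grip": 0.1, "offset": [0, 0, 0], "spin": 0}]'

```text
t: 28.8
tcp_pos: [0.4346, 0.2276, 0.0384]
orientation: [0.976, 0.218, -0.0, 0.0]
wrist_force: [0.2, -1.1, -1.9]
opening: 0.0573
```

move_arm --rows '[{"grip": 0.1, "offset": [0, 0, -0.4], "spin": 0}, {"grip": 0.1, "offset": [0, 0, -0.25], "spin": 0}, {"grip": 0.1, "offset": [0, 0, 0], "spin": 0}, {"grip": 0.1, "offset": [0, 0, 0], "spin": 0}]'

```text
t: 29.2
tcp_pos: [0.4347, 0.2277, 0.0321]
orientation: [0.976, 0.218, -0.0, -0.0]
wrist_force: [0.7, 0.6, -0.5]
opening: 0.0571
```

move_arm --rows '[{"grip": 0.4, "offset": [0, 0, 0], "spin": 0}, {"grip": 0.8, "offset": [0, 0, 0], "spin": 0}, {"grip": 0.8, "offset": [0, 0, 0], "spin": 0}, {"grip": 0.8, "offset": [0, 0, 1], "spin": 0}, {"grip": 0.8, "offset": [0, 0, 3], "spin": 0}, {"grip": 0.8, "offset": [0, 0, 3], "spin": 0}, {"grip": 0.8, "offset": [0, 0, 3], "spin": 0}, {"grip": 0.8, "offset": [0, -2, 0], "spin": 0}, {"grip": 0.5, "offset": [0, -3, 0], "spin": 0}, {"grip": 0.4, "offset": [0, -3, 0], "spin": 0}, {"grip": 0.4, "offset": [0, 0, 0], "spin": 0}, {"grip": 0.4, "offset": [0, 0, 0], "spin": 0}]'

```text
t: 30.4
tcp_pos: [0.4351, 0.1473, 0.1329]
orientation: [0.976, 0.217, 0.001, -0.0]
wrist_force: [-0.6, 0.2, 0.0]
opening: 0.0598
```

```bash
python3 -c "
from h import *
a=viewer.read_camera('scene');b=viewer.read_camera('top')
cv2.imwrite('pics/b1.png',np.hstack([cv2.resize(a[120:200,300:380],(390,390)),cv2.resize(b[190:270,95:175],(390,390))]))
for c in('top','scene'): print(c,tracefit(c,'dark_wheel',z0=.008,at=(.435,.228)))
print(r.observe()['tcp_pos'])"
```

```text
top None
scene (np.float64(0.4328515805840949), np.float64(0.2292557457798276), 0.8783235488725126, 0.98)
[0.43474737 0.14840347 0.13225459]
```

View pics/b1.png

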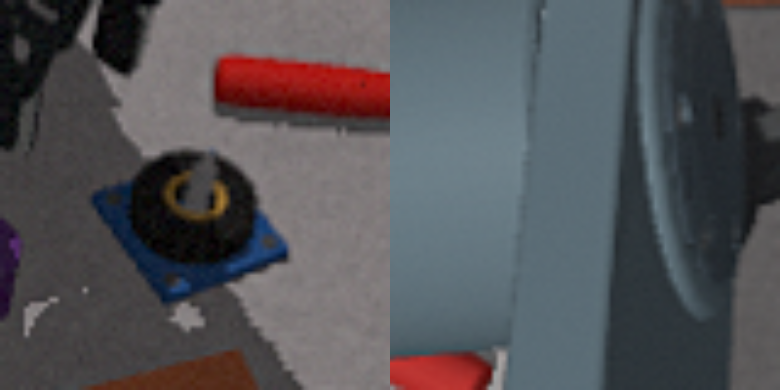

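move_arm --rows '[{"grip": 0.3, "offset": [0.5, -2.9, 0], "spin": 0}, {"grip": 0.3, "offset": [0.5, -2.9, 0], "spin": 0}, {"grip": 0.3, "offset": [0.5, -2.9, 0], "spin": 0}, {"grip": 0.3, "offset": [0.5, -2.9, 0], "spin": 0}, {"grip": 0.3, "offset": [0.5, -2.9, 0], "spin": 0}, {"grip": 0.3, "offset": [0, 0, -3], "spin": 0}, {"grip": 0.3, "offset": [0, 0, -3], "spin": 0}, {"grip": 0.3, "offset": [0, 0, 0], "spin": 0}, {"grip": 0.3, "offset": [0, 0, 0], "spin": 0}]'

```text
t: 31.5
tcp_pos: [0.4594, 0.0033, 0.072]
orientation: [0.976, 0.218, -0.001, -0.0]
wrist_force: [0.1, 0.4, 0.5]
opening: 0.0556
```

```bash
python3 -c "
from h import *
look('g14',z=.02,half=36)"
```

```text
[0.4594 0.0033 0.02  ] [0.1 0.4 0.5] 0.0556
```

View pics/g14.png

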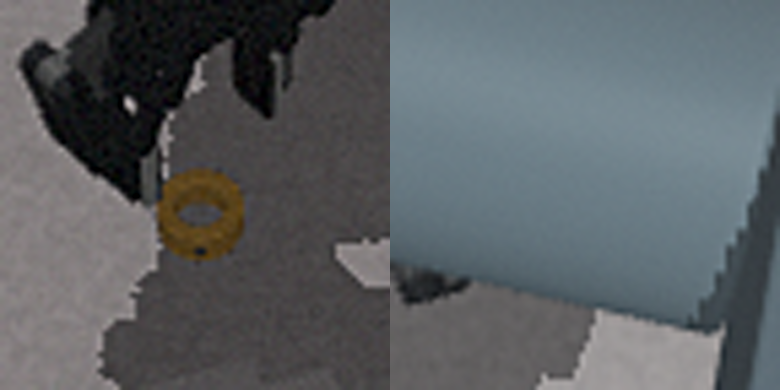

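move_arm --rows '[{"grip": 0.3, "offset": [0, 0, -2], "spin": 0}, {"grip": 0.3, "offset": [0, 0, -1.5], "spin": 0}, {"grip": 0.3, "offset": [0, 0, -1.2], "spin": 0}, {"grip": 0.3, "offset": [0, 0, 0], "spin": 0}, {"grip": 0.3, "offset": [0, 0, 0], "spin": 0}]'

```text
t: 32.1
tcp_pos: [0.4603, 0.0027, 0.0257]
orientation: [0.976, 0.218, 0.0, 0.0]
wrist_force: [1.2, -0.2, -0.8]
opening: 0.0555
```

move_arm --rows '[{"grip": 0, "offset": [0, 0, 0], "spin": 0}, {"grip": -0.2, "offset": [0, 0, 0], "spin": 0}, {"grip": -0.4, "offset": [0, 0, 0], "spin": 0}, {"grip": -0.4, "offset": [0, 0, 0], "spin": 0}, {"grip": -0.4, "offset": [0, 0, 0], "spin": 0}]'

```text
t: 32.6
tcp_pos: [0.4604, 0.0025, 0.0261]
orientation: [0.976, 0.218, 0.001, 0.0]
wrist_force: [-3.0, 0.7, 7.2]
opening: 0.0309
```

move_arm --rows '[{"grip": -0.4, "offset": [0, 0, 1], "spin": 0}, {"grip": -0.4, "offset": [0, 0, 3], "spin": 0}, {"grip": -0.4, "offset": [0, 0, 3], "spin": 0}, {"grip": -0.4, "offset": [0, 0, 3.5], "spin": 0}, {"grip": -0.4, "offset": [0, 0, 0], "spin": 0}, {"grip": -0.4, "offset": [0, 0, 0], "spin": 0}]'

```text
t: 33.2
tcp_pos: [0.4604, 0.0025, 0.1313]
orientation: [0.976, 0.218, 0.001, 0.001]
wrist_force: [-0.4, -0.3, -1.1]
opening: 0.0311
```

```bash
python3 -c "
from h import *
look('g15',half=36)"
```

```text
[0.4604 0.0025 0.1313] [-0.4 -0.3 -1.1] 0.0311
```

View pics/g15.png

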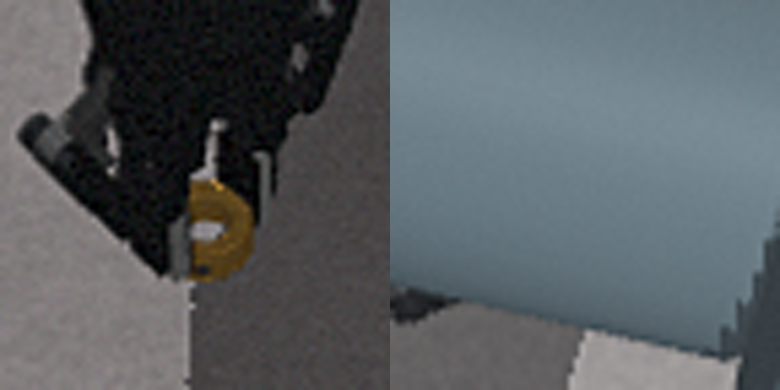

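move_arm --rows '[{"grip": -0.4, "offset": [-0.3, 2.8, 0], "spin": 0}, {"grip": -0.4, "offset": [-0.3, 2.8, 0], "spin": 0}, {"grip": -0.4, "offset": [-0.3, 2.8, 0], "spin": 0}, {"grip": -0.4, "offset": [-0.3, 2.8, 0], "spin": 0}, {"grip": -0.4, "offset": [-0.3, 2.8, 0], "spin": 0}, {"grip": -0.4, "offset": [-0.3, 2.8, 0], "spin": 0}, {"grip": -0.4, "offset": [-0.3, 2.8, 0], "spin": 0}, {"grip": -0.4, "offset": [-0.4, 2.9, 0], "spin": 0}, {"grip": -0.4, "offset": [0, 0, 0], "spin": 0}, {"grip": -0.4, "offset": [0, 0, -2.5], "spin": 0}, {"grip": -0.4, "offset": [0, 0, 0], "spin": 0}, {"grip": -0.4, "offset": [0, 0, 0], "spin": 0}]'

```text
t: 34.5
tcp_pos: [0.4337, 0.2269, 0.104]
orientation: [0.976, 0.217, -0.002, 0.0]
wrist_force: [0.1, 0.2, -0.5]
opening: 0.0314
```

```bash
python3 -c "
from h import *
look('g16',half=32)"
```

```text
[0.4337 0.2269 0.104 ] [ 0.1  0.2 -0.5] 0.0314
```

View pics/g16.png

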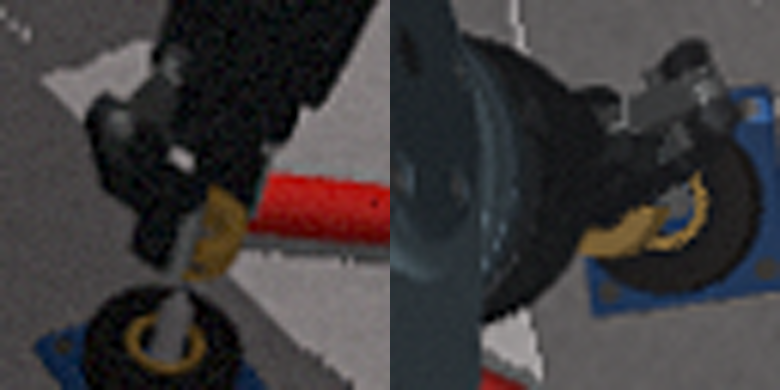

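move_arm --rows '[{"grip": -0.4, "offset": [0.05, 0.05, -1], "spin": 0}, {"grip": -0.4, "offset": [0, 0, -1], "spin": 0}, {"grip": -0.4, "offset": [0, 0, -0.8], "spin": 0}, {"grip": -0.4, "offset": [0, 0, -0.6], "spin": 0}, {"grip": -0.4, "offset": [0, 0, -0.6], "spin": 0}, {"grip": -0.4, "offset": [0, 0, 0], "spin": 0}, {"grip": -0.4, "offset": [0, 0, 0], "spin": 0}]'

```text
t: 35.3
tcp_pos: [0.4352, 0.2282, 0.065]
orientation: [0.976, 0.218, -0.0, 0.0]
wrist_force: [0.2, 0.2, -0.4]
opening: 0.031
```

move_arm --rows '[{"grip": -0.4, "offset": [0, 0, -0.6], "spin": 0}, {"grip": -0.4, "offset": [0, 0, -0.5], "spin": 0}, {"grip": -0.4, "offset": [0, 0, 0], "spin": 0}, {"grip": -0.4, "offset": [0, 0, 0], "spin": 0}]'

```text
t: 35.7
tcp_pos: [0.4351, 0.2281, 0.0539]
orientation: [0.976, 0.218, -0.0, 0.0]
wrist_force: [0.0, -1.0, -1.0]
opening: 0.0311
```

move_arm --rows '[{"grip": -0.4, "offset": [0, 0, -0.3], "spin": 0}, {"grip": -0.4, "offset": [0, 0, 0], "spin": 0}, {"grip": 0, "offset": [0, 0, 0], "spin": 0}, {"grip": 0.3, "offset": [0, 0, 0], "spin": 0}, {"grip": 0.4, "offset": [0, 0, 0], "spin": 0}, {"grip": 0.4, "offset": [0, 0, 1], "spin": 0}, {"grip": 0.4, "offset": [0, 0, 3], "spin": 0}, {"grip": 0.4, "offset": [0, 0, 3], "spin": 0}, {"grip": 0.4, "offset": [0, 0, 3], "spin": 0}, {"grip": 0.4, "offset": [0, -3, 2], "spin": 0}, {"grip": 0.4, "offset": [0, -3, 2], "spin": 0}, {"grip": 0.4, "offset": [0, -3, 2], "spin": 0}, {"grip": 0.4, "offset": [0, -3, 2], "spin": 0}, {"grip": 0.4, "offset": [0, -3, 0], "spin": 0}, {"grip": 0.4, "offset": [0, -3, 0], "spin": 0}, {"grip": 0.4, "offset": [-2, -3, 0], "spin": 0}, {"grip": 0.4, "offset": [-2, -3, 0], "spin": 0}, {"grip": 0.4, "offset": [0, 0, 0], "spin": 0}, {"grip": 0.4, "offset": [0, 0, 0], "spin": 0}, {"grip": 0.4, "offset": [0, 0, 0], "spin": 0}]'

```text
t: 37.7
tcp_pos: [0.3957, -0.0114, 0.2316]
orientation: [0.976, 0.218, 0.001, 0.0]
wrist_force: [0.6, 0.7, 0.7]
opening: 0.0597
```

```bash
python3 -c "
from h import *
a=snap('scene','sf');b=snap('top','tf')
f=lambda i,u,v:cv2.resize(i[v-36:v+36,u-36:u+36],(290,290),interpolation=2)
cv2.imwrite('pics/fin.png',np.vstack([np.hstack([f(a,340,165),f(a,145,308)]),np.hstack([f(b,136,231),f(b,362,130)])]))
for c in('scene','top'):
  for n,z,at in(('dark_wheel',.008,(.435,.228)),('brass_collar',.024,(.435,.228)),('white_wheel',.020,(.64,-.251)),('red_collar',.034,(.64,-.251)),('tin',0,None)): print(c,n,np.round(tracefit(c,n,z0=z,at=at) or [],4))
  print([np.round(models.pinpoint(c,n)[0]['at'],3) for n in('knife','whetstone')])
print(r.observe()['tcp_pos'],r.observe()['wrist_force'])"
```

```text
scene dark_wheel [0.4365 0.2246 0.5929 0.77  ]
scene brass_collar [0.4342 0.2302 0.9139 0.51  ]
scene white_wheel [ 0.6402 -0.2518  0.8686  0.61  ]
scene red_collar [ 0.64   -0.2506  0.8165  0.57  ]
scene tin [0.4421 0.1156 0.8289 0.76  ]
[array([ 0.54 , -0.116,  0.004]), array([ 0.538,  0.149, -0.001])]
top dark_wheel [0.434  0.2268 0.9062 0.72  ]
top brass_collar [0.4347 0.2288 0.9719 0.46  ]
top white_wheel [ 0.6368 -0.2478  0.6913  0.58  ]
top red_collar [ 0.6405 -0.2517  0.7952  0.69  ]
top tin []
[array([ 0.542, -0.118, -0.002]), array([ 0.535,  0.148, -0.003])]
[ 0.39525786 -0.01185579  0.23108572] [ 0.09718596  0.51165936 -0.19862531]
```

View pics/fin.png

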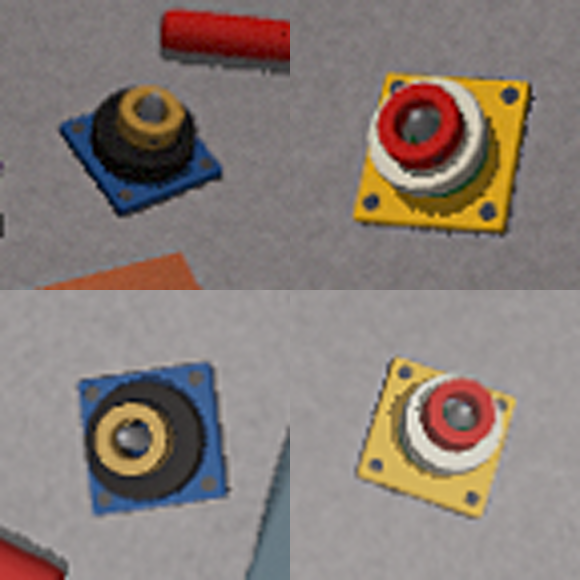

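View pics/tf.png

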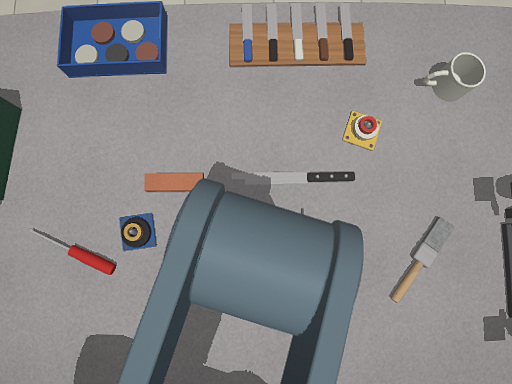

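Both stacks are complete and flat in both cameras. The blue plate at (137,231) carries the dark wheel with the brass collar, and the yellow plate at (363,130) carries green, white and red. The knife and whetstone are where they were, and the arm is clear, so I am handing in.

```bash
python3 -c "
from h import *
print(job.job_done())"
```

```text
the job is handed in; nothing more can be done
None
```

Both wheel packs are made up, and I handed the job in at about 38 s of the 112 s allowed. No verdict is reported back.

- **Blue arbor:** the dark wheel went on first, with the brass collar on top.
- **Yellow arbor:** the green spacer went on first, then the white wheel, then the red collar.

**Last checks:**
- **Stacks:** pictures from both cameras show both stacks flat over their pins and the gripper open and clear. The fits put the brass and red collars, with the dark wheel in the top view, within about 3 mm of the pins.
- **Bystanders:** the knife and whetstone detections are within about 5 mm of where they started. The tin is unmoved to within 2 mm in the scene view.

**Checks that disagreed or failed:**
- **Partly hidden wheels:** the scene fit of the dark wheel and the top fit of the white wheel were about 3 to 6 mm off the other camera. Each was partly covered by its collar, so I did not rely on those two.
- **Tin in the top view:** the arm hid the tin in the last top picture, so that check gave nothing.
- **Spacer:** it is mostly hidden under the white wheel, so my only clear check of it was right after placing, when it looked flat and centred.

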